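Empty the swinging basket of the counter-top tableware dryer

ROBOT

A 7-joint arm with a two-finger parallel gripper is mounted at the origin on a cart in front of the work surface, level with it; the furniture and walls round the work are solid. World frame = base frame: x ahead of the robot, y to its left, z up, the work surface at z = 0. Lengths are in m, angles in rad, forces in N, time in s.
With the tool pointing down it reaches from about 0.4 to 0.925 m from the base axis. Payload 5.6 kg.
Tool frame: the origin (TCP) lies midway between the tips of the shut fingers; the grasp point (between the pads) lies 19 mm behind it; z points along the fingers, y is the line along which they close (so a half turn about z gives the same grasp; the last joint's range is limited). The gripper opens to 85 mm and grips with 20 to 120 N. Pads are 22 mm wide; open, the fingers measure 114 mm over their backs; the gripper's body (76 mm by 85 mm) begins 54 mm behind the grasp point. The pads swing forward as they close: fully open they stand 13 mm farther back than shut.
Start: joints at [1.158, 0.468, -0.012, 1.603, 0.006, 1.071, -0.056], TCP at [0.235, -0.606, 0.231] pointing down, gripper open.
Joint ranges: [-2.53, 2.53], [-0.31, 2.02], [-1.57, 1.55], [0.28, 2.44], [-1.29, 4.43], [0.15, 1.84], [-2.92, 2.92]. Speed limits (rad/s): [2.57, 2.57, 3.14, 3.14, 3.14, 3.14, 3.14].

INTERFACE

Orientations are given as a unit quaternion [w, x, y, z].
In Python, from rig import readout, viewer, bot, nets gives the robot as it stands.
- The arm moves only by the tool send_rows, never from a script. Its argument "plan" is a list of rows, each a list of 5 numbers: the finger opening in m, from 0 to 0.0854, then the shift along the world's x, y, z in m, then the turn about the world's z in degrees. In form: [[claw, tx, ty, tz, spin], ...]. A call has 1 to 8 rows; each row shifts and turns the commanded pose from where the row before left it; what a row does not reach is not made up. A row lasts 1/12 s, in which the tool goes at most 41.7 mm and 7.16 degrees, less where a joint would pass 70% of its speed; a pose out of reach is approached as far as the arm can. A call is refused whole if a number of a shift passes 0.0417 or a number of a turn 7.16, either way. A call with a gripper value outside its range is refused whole. The fingers move at their own pace and stop on an object; the grip force is fixed at half the most. Time passes only in rows, so rows that do not move let the fingers close. It gives the time, the measured TCP pose, the force, the opening and the grip force at its end, in the units of the state.
- readout.sense(): the state, without advancing time (a new reading comes with each control period).
- viewer.grab_frame(name): name is "side" or "top" or "wrist"; returns a dict with "img" (384x512x3 uint8, red, green, blue), "z_map" (384x512 float32, m along the optical axis (not along the pixel's ray), 0 where there is no reading), "fx", "fy", "cx", "cy" (pixels), "R" (3x3) and "t" (3): a world point X has camera coordinates R X + t. Camera axes: x right, y down, z forward; pixel columns grow to the right and rows downward; lengths in m; the calibration is good to about 2 mm. The wrist camera is an equidistant fisheye: a pixel r from the principal point sees the ray r / f radians off the axis. A picture is of the moment at which its call begins.
- bot.job_done(): hands the job in; it is judged then, once.
Trained networks look in the newest picture that a camera, given by its name, has taken for a name from the list of things; names that differ only in an ending like _2 or _b are one class to them, and where a whole thing is asked for, a point or a joint stands for the part that bears it (a point fixed in the world has none). Each returns a list of dicts, best first, with "confidence" (0 to 1); they miss things now and then, are a little off and sometimes report something else, mostly with a low value. They report only what shows in the picture. A call takes as long as a camera call. They do not tell look-alikes from the thing itself.
- nets.boxes_of(camera, name): "extent" ([left, top, right, bottom] in pixels, round what is visible of it).
- nets.mark_of(camera, name): "location" ([column, row] in pixels: a listed point, or the origin of a listed thing).
The state is a dict: "time_s": time; "joints": joint angles; "joint_velocities": joint speeds; "joint_efforts": joint torques, N m; "eef_pos": TCP position; "orientation": TCP orientation; "ft_force": force on the tool from outside, world axes, zero at the start; "moment": the same for the moment, N m; "width": opening from 0.0 (shut) to 1.0 (fully open); "gripper_force": force on a finger pad.
Only numpy, scipy, OpenCV 4.12 (cv2) and the standard library are available. Lean on these libraries where they do the work, as an engineer would, in place of code of your own. Each camera call takes 0.05 s, during which the arm holds its last target. There are 200 camera calls.

TASK

The counter dryer has finished: first slide its fan fader fully home to the off end (the red dot), then pull the red safety tab towards the dryer's front to free the keeper and swing the keeper right up off the trunnion. Take the swinging basket by its black grip, lift it level off its pivots without letting it swing or tip, with the egg cups still standing in it, and set it down squarely on the grey felt mat. Then stand every egg cup from the basket upright inside the dark red tray, fold the keeper fully back down, and leave the rest of the counter as it is.

Things in the scene. Friction and masses are not known exactly. Their poses are not given: they have to be found in the camera images.
- dryer: White dryer, fixed; base 200 x 330 x 50 mm (x -115 to 85), fan grille on top. Origin: on the counter, midway between its two posts; -x is its front, +y its left. Posts at x +-30, y +-151 to 165, 150 mm high, each with an 11 mm slot open at the top (floor at 128 mm) for a trunnion pin (axis at x = 0, height 132 mm; free once lifted 26 mm). Keeper and tab sit on the right (-y) post.
- fader (a joint): Fan fader: black cap 24 x 16 x 28 mm high (16 mm along the track) on the front deck. Value in m: 0 = off, at the red dot, the end towards the dryer's -y; 0.09 = full air, towards +y. Friction about 1.2 N, stays where it is left; hard stop at 0.
- fader_cap (a point): Middle of the top of the fader cap (80 mm above the counter); its axes are the dryer's axes; the cap slides along y.
- tab (a joint): Red safety tab on a ledge (to x = -92 mm, 150 mm high) in front of the right post. Value in m: 0 = locked (its hook lies over the keeper's nose and the keeper cannot lift), 0.018 = fully released, pulled towards the dryer's -x. The keeper is free from 0.012. Friction about 1.5 N, stays where it is left.
- tab_rib (a point): Middle of the top of the tab's upright rib (183 mm above the counter); axes as the dryer's. The rib is 12 mm thick along y, 20 mm along x, 29 mm high; pinch it from above on its +-y sides, fingertips at most 26 mm below this point.
- keeper (a joint): Steel keeper arm that closes the slot of the right post over the trunnion. Value in rad: 0 = closed, level; grows as its front end swings up and back about the hinge, 1.57 = upright, stop at 1.9. The arm reaches 86 mm ahead of its hinge, so upright it ends 242 mm above the counter, 40 mm behind the trunnion axis. It stays where it is left (hinge friction 0.06 Nm).
- keeper_bar (a point): Middle of the keeper's black finger bar: a round bar 9 mm thick, parallel to the dryer's y, standing 40 mm out to the right (-y) of the keeper arm, 62 mm ahead of the hinge; 156 mm above the counter when closed. Pinched from above (fingers closing along the dryer's x) it turns between the fingers as the keeper swings.
- keeper_hinge (a point): Point on the keeper's hinge axis, level with the middle of the finger bar; axes as the dryer's; the axis is the dryer's y.
- basket: Wire basket hanging on two trunnion pins, 62 (x) x 286 (y) mm, walls 18 mm, 0.3 to 0.5 kg empty. Origin: centre of its underside, z up, y along the pins. Pins 8 mm thick, 66 mm above the underside, ends at y +-168. Inner floor 4 mm up; four wells at y -112, -56, 56, 112 mm. In the middle a black grip 14 (x) x 30 (y) mm, 52 to 78 mm above the underside, on a thin stem.
- basket_grip (a point): Centre of the black grip, 65 mm above the basket's underside; axes as the basket's (pinch it along x).
- mat: Grey felt mat 126 x 330 mm, 4 mm thick, fixed on the counter. Origin: centre of its underside; y is its long side. The basket is to stand on it with its length along the mat's length, either way round.
- tray: Open dark red box tray 346 (x) x 106 (y) x 68 mm, loose, 0.7 kg. Origin: centre of its underside; x is its long side. Its raised inner floor lies 39 mm above the origin, 340 x 102 mm; the walls stand 29 mm above that floor.
- egg_cup_1: Small polished egg cup, round, 43 mm across, 40 mm high, straight sided, 0.08 kg. Origin: centre of its underside, z up. Starts standing in a well of the basket, or is absent.
- egg_cup_2: Small polished egg cup, round, 43 mm across, 40 mm high, straight sided, 0.08 kg. Origin: centre of its underside, z up. Starts standing in a well of the basket, or is absent.
- egg_cup_3: Small polished egg cup, round, 43 mm across, 40 mm high, straight sided, 0.08 kg. Origin: centre of its underside, z up. Starts standing in a well of the basket, or is absent.
- egg_cup_4: Small polished egg cup, round, 43 mm across, 40 mm high, straight sided, 0.08 kg. Origin: centre of its underside, z up. Starts standing in a well of the basket, or is absent.
- copper_bell: Copper hand bell with a wooden grip, 59 mm across, 90 mm high, loose; bystander. Origin: centre of its underside.
- salt_shaker: White shaker, 39 mm across, 70 mm high, loose, standing on the counter; bystander. Origin: centre of its underside.
- ribbon_spool_1: Spool of red ribbon lying flat, 62 mm across, 26 mm high, loose; bystander.
Things that resemble listed ones, but are neither listed nor needed, are in the scene too. Leave any purple or yellow look-alike of the egg_cup_2 alone.

How it is judged:
On the way, in this order (a step that is already met when the one before it is completed fails the run):
1. the fan fader is home at the off end (value of joint fader below 0.005 m), for 0.2 s.
2. the safety tab is released (value of joint tab above 0.012 m), for 0.2 s.
3. the keeper is swung up off the trunnion (value of joint keeper above 1.2 rad), for 0.2 s.
4. the basket stands on the mat with every egg cup still standing in it (x of basket in the frame of mat between -0.03 and 0.03 m and y of basket in the frame of mat between -0.036 and 0.036 m and z of basket in the frame of mat between -0.001 and 0.009 m and angle between the y axis of basket and the y axis of mat, either way round below 0.2 rad and angle between basket's own z axis and vertical below 0.1 rad and z of egg_cup_1 in the frame of basket between -0.003 and 0.02 m and x of egg_cup_1 in the frame of basket between -0.035 and 0.035 m and y of egg_cup_1 in the frame of basket between -0.145 and 0.145 m and angle between each of egg_cup_1, egg_cup_2, egg_cup_3, egg_cup_4's own z axis and vertical below 0.3 rad and z of egg_cup_2 in the frame of basket between -0.003 and 0.02 m and x of egg_cup_2 in the frame of basket between -0.035 and 0.035 m and y of egg_cup_2 in the frame of basket between -0.145 and 0.145 m and z of egg_cup_3 in the frame of basket between -0.003 and 0.02 m and x of egg_cup_3 in the frame of basket between -0.035 and 0.035 m and y of egg_cup_3 in the frame of basket between -0.145 and 0.145 m and z of egg_cup_4 in the frame of basket between -0.003 and 0.02 m and x of egg_cup_4 in the frame of basket between -0.035 and 0.035 m and y of egg_cup_4 in the frame of basket between -0.145 and 0.145 m and linear speed of basket below 0.03 m/s), for 0.2 s.
At the end, for the whole second after the job is handed in: Fader off (within 5 mm), keeper folded down (below 0.12 rad), the basket level on the mat (centre within 30 mm across, 36 mm along, turned under 0.2 rad), and every egg cup that came in it stands upright (within 0.12 rad) on the tray's floor, at rest (value of joint fader below 0.005 m and value of joint keeper below 0.12 rad and x of basket in the frame of mat between -0.03 and 0.03 m and y of basket in the frame of mat between -0.036 and 0.036 m and z of basket in the frame of mat between -0.001 and 0.009 m and angle between the y axis of basket and the y axis of mat, either way round below 0.2 rad and angle between basket's own z axis and vertical below 0.1 rad and x of egg_cup_1 in the frame of tray between -0.16 and 0.16 m and y of egg_cup_1 in the frame of tray between -0.045 and 0.045 m and z of egg_cup_1 in the frame of tray between 0.033 and 0.045 m and angle between each of egg_cup_1, egg_cup_2, egg_cup_3, egg_cup_4's own z axis and vertical below 0.12 rad and linear speed of each of egg_cup_1, egg_cup_2, egg_cup_3, egg_cup_4 below 0.03 m/s and x of egg_cup_2 in the frame of tray between -0.16 and 0.16 m and y of egg_cup_2 in the frame of tray between -0.045 and 0.045 m and z of egg_cup_2 in the frame of tray between 0.033 and 0.045 m and x of egg_cup_3 in the frame of tray between -0.16 and 0.16 m and y of egg_cup_3 in the frame of tray between -0.045 and 0.045 m and z of egg_cup_3 in the frame of tray between 0.033 and 0.045 m and x of egg_cup_4 in the frame of tray between -0.16 and 0.16 m and y of egg_cup_4 in the frame of tray between -0.045 and 0.045 m and z of egg_cup_4 in the frame of tray between 0.033 and 0.045 m and angle between tray's own z axis and vertical below 0.05 rad and height (world z) of tray below 0.01 m); the robot touches nothing.
It fails at once if the basket swings or tips by more than 0.35 rad (angle between basket's own z axis and vertical above 0.35 rad).
It fails at once if a bystander is pushed about or knocked over (distance of any of copper_bell, salt_shaker, ribbon_spool_1 from where it was at the start of the episode above 0.03 m or angle between any of copper_bell, salt_shaker, ribbon_spool_1's own z axis and vertical above 0.5 rad).
Of egg_cup_1, egg_cup_2, egg_cup_3, egg_cup_4 only 2 to 4 are there at a start; the rules pass over those that are not, and their reading is None.
At some moment in a run one of tray may be knocked a few centimetres aside while the robot is not near it.
It also fails if it takes over 208 s, if anything falls off the work surface, if the arm or the gripper's body presses on something with over 40 N, if the wrist force passes 120 N, or if a joint passes its speed limit or range.

## Working session

There is one attempt and no reset: what is moved stays moved. The work goes in short steps, Python scripts to look and compute and a tool call to move; the robot and the scene stay as the last step left them, time stands still between calls to the robot, and variables do not carry over. Pictures are saved under pics/ and viewed, at most 18 in all, crops included, and the job is handed in when it is done.

Besides the shell and the picture viewer there is one more tool, called as a command line: name --pt "numbers of a row" for each row, then --argument value for the rest. send_rows: Moves the arm, as the interface text tells. Its arguments: {"type":"object","properties":{"plan":{"type":"array","items":{"type":"array","items":{"type":"number"}}}},"required":["plan"]}

```bash
mkdir -p pics; cat > h.py <<'E'
import numpy as np, cv2
from rig import readout, viewer, bot, nets
def snap(c,fn=None):
    f=viewer.grab_frame(c)
    if fn: cv2.imwrite('pics/'+fn,f['img'][:,:,::-1])
    return f
def px2w(f,u,v,z=None,d=None):
    """pixel -> world, at world height z or depth d (pinhole)"""
    r=np.array([(u-f['cx'])/f['fx'],(v-f['cy'])/f['fy'],1.])
    R=np.array(f['R']);t=np.array(f['t']);C=-R.T@t;w=R.T@r
    s=(z-C[2])/w[2] if z is not None else d
    return C+s*w
def w2px(f,X):
    c=np.array(f['R'])@np.array(X)+np.array(f['t'])
    return np.array([f['fx']*c[0]/c[2]+f['cx'],f['fy']*c[1]/c[2]+f['cy']])
def cloud(f):
    z=f['z_map'];v,u=np.mgrid[:z.shape[0],:z.shape[1]]
    P=np.stack([(u-f['cx'])/f['fx']*z,(v-f['cy'])/f['fy']*z,z],-1)
    return (P-np.array(f['t']))@np.array(f['R'])
E
python3 - <<'E'
from h import *
np.set_printoptions(precision=3,suppress=True)
H={'dryer':0,'fader_cap':.08,'tab_rib':.183,'keeper_bar':.156,'keeper_hinge':.156,'basket':.066,'basket_grip':.131,'mat':0.004,'tray':.039,'egg_cup_1':.07,'copper_bell':0,'salt_shaker':0,'ribbon_spool_1':0.013}
for c in ['top','side']:
    f=snap(c,c+'0.png')
    print(c,f['fx'],-np.array(f['R']).T@f['t'])
    for n,z in H.items():
        for m in nets.mark_of(c,n)[:6]:
            if m['confidence']>.2: print(n,round(m['confidence'],2),np.round(m['location']),px2w(f,*m['location'],z=z))
print(readout.sense())
E
```

```text
top 400.51247755801177 [ 0.449 -0.072  1.625]
dryer 0.84 [206. 186.] [0.634 0.194 0.   ]
dryer 0.33 [241. 201.] [0.571 0.053 0.   ]
fader_cap 0.6 [168. 249.] [0.384 0.329 0.08 ]
fader_cap 0.51 [184. 205.] [0.552 0.266 0.08 ]
tab_rib 0.62 [241. 200.] [0.562 0.037 0.183]
keeper_bar 0.64 [250. 191.] [0.597 0.008 0.156]
keeper_hinge 0.67 [250. 170.] [0.676 0.007 0.156]
keeper_hinge 0.25 [229. 185.] [0.618 0.082 0.156]
basket 0.74 [204. 186.] [0.625 0.192 0.066]
basket_grip 0.82 [195. 180.] [0.642 0.214 0.131]
basket_grip 0.39 [237. 149.] [0.761 0.055 0.131]
mat 0.54 [373. 216.] [ 0.508 -0.481  0.004]
tray 0.74 [239. 149.] [0.779 0.056 0.039]
tray 0.73 [310. 182.] [ 0.642 -0.225  0.039]
egg_cup_1 0.66 [232. 229.] [0.459 0.083 0.07 ]
egg_cup_1 0.54 [209. 232.] [0.449 0.17  0.07 ]
egg_cup_1 0.5 [186. 182.] [0.646 0.263 0.07 ]
egg_cup_1 0.47 [216. 150.] [0.771 0.146 0.07 ]
egg_cup_1 0.45 [231. 185.] [0.629 0.085 0.07 ]
copper_bell 0.42 [240. 149.] [0.788 0.053 0.   ]
salt_shaker 0.42 [168. 248.] [0.383 0.349 0.   ]
ribbon_spool_1 0.73 [374. 221.] [ 0.486 -0.482  0.013]
side 452.0021669801887
[... 841 characters left out ...]
 ]
copper_bell 0.8 [185. 248.] [0.794 0.049 0.   ]
copper_bell 0.23 [237. 246.] [0.631 0.037 0.   ]
salt_shaker 0.67 [326. 323.] [0.392 0.352 0.   ]
ribbon_spool_1 0.65 [274. 168.] [ 0.487 -0.446  0.013]
{'time_s': 1.4, 'joints': array([ 1.158,  0.467, -0.012,  1.603,  0.006,  1.071, -0.056]), 'joint_velocities': array([-0.001, -0.001, -0.001,  0.001, -0.   , -0.   , -0.   ]), 'joint_efforts': array([ -0.   , -53.223,   0.021, -25.162,   0.012,   0.001,   0.   ]), 'eef_pos': array([ 0.235, -0.606,  0.231]), 'orientation': array([ 0.   ,  0.983,  0.184, -0.   ]), 'ft_force': array([0.595, 0.341, 0.192]), 'moment': array([0.032, 0.007, 0.054]), 'gripper_force': 0.0, 'width': 1.001138941737486}
```

View pics/top0.png

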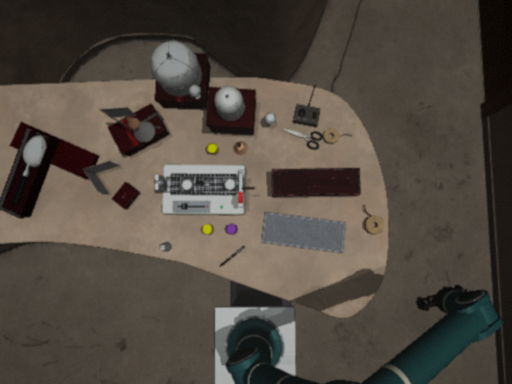

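View pics/side0.png

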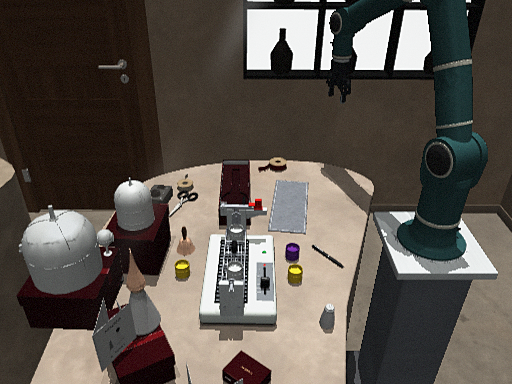

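```bash
python3 - <<'E'
from h import *
np.set_printoptions(precision=3,suppress=True)
f=snap('top');P=cloud(f);I=f['img'].astype(int)
cv2.imwrite('pics/topz.png',cv2.resize(f['img'][130:260,150:380,::-1],None,fx=3.4,fy=3.4,interpolation=cv2.INTER_CUBIC))
def rect(m,nm):
    n,l,s,_=cv2.connectedComponentsWithStats(m.astype(np.uint8));k=1+s[1:,4].argmax();m=l==k
    r=cv2.minAreaRect(P[m][:,:2].astype(np.float32)*1000);print(nm,m.sum(),r, 'medz',np.median(P[m][:,2]))
X,Y,Z=P[...,0],P[...,1],P[...,2]
bx=lambda a,b,c,d:(X>a)&(X<b)&(Y>c)&(Y<d)
rect(bx(.45,.8,-.05,.4)&(Z>.035)&(Z<.065),'dryer')
rect(bx(.4,.6,-.5,-.05)&(abs(I[...,0]-I[...,2])<22)&(Z<.02)&(I.sum(-1)>200),'mat')
rect(bx(.5,.8,-.6,-.03)&(Z>.03)&(Z<.09),'tray')
s=snap('side');Q=cloud(s);
cv2.imwrite('pics/sidez.png',cv2.resize(s['img'][170:350,150:350,::-1],None,fx=3.3,fy=3.3,interpolation=cv2.INTER_CUBIC))
E
```

```text
dryer 1715 ((568.277587890625, 200.57969665527344), (326.9506530761719, 105.41387176513672), 88.1175765991211) medz 0.0488468427988056
mat 2103 ((464.4720153808594, -208.6096649169922), (317.91937255859375, 129.31723022460938), 89.62555694580078) medz 0.00216408952323508
tray 2433 ((639.80615234375, -244.98422241210938), (106.85445404052734, 345.9367980957031), 0.25421813130378723) medz 0.044460531168678305
```

View pics/topz.png

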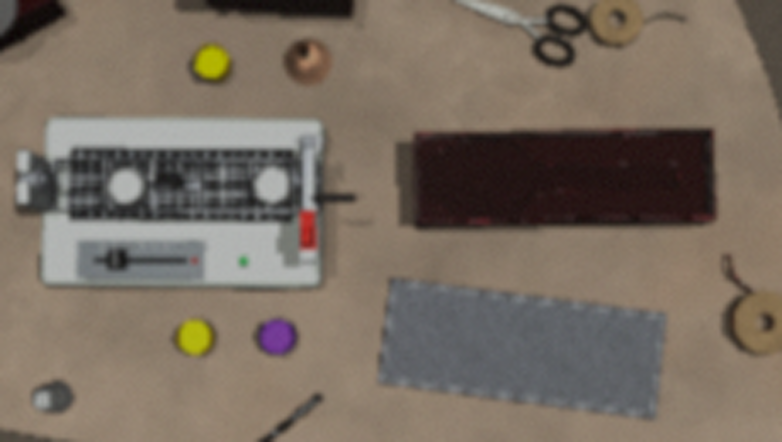

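View pics/sidez.png

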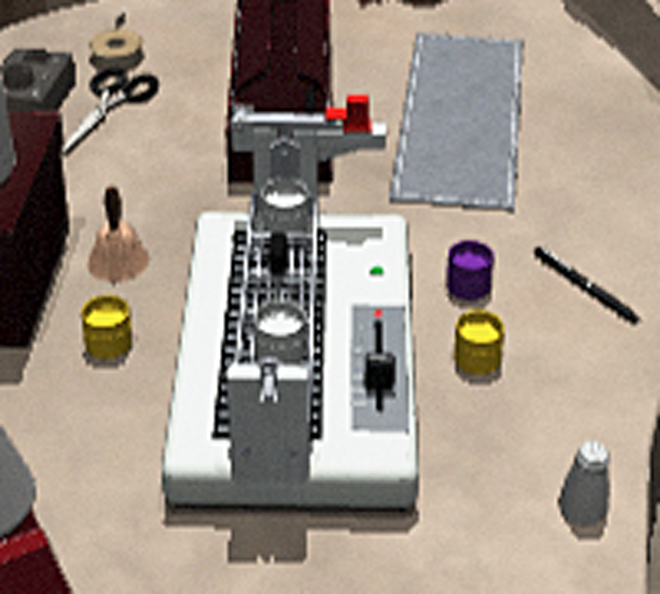

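```bash
cat >> h.py <<'E'
def fray(f,u,v):
    a,b=(u-f['cx'])/f['fx'],(v-f['cy'])/f['fy'];th=np.hypot(a,b);s=np.sin(th)/max(th,1e-9)
    return np.array([a*s,b*s,np.cos(th)])
def wpx(f,u,v,z):
    R=np.array(f['R']);C=-R.T@np.array(f['t']);w=R.T@fray(f,u,v);return C+(z-C[2])/w[2]*w
def wproj(f,X):
    c=np.array(f['R'])@np.array(X)+np.array(f['t']);th=np.arctan2(np.hypot(c[0],c[1]),c[2]);k=th/np.hypot(c[0],c[1])
    return np.array([f['fx']*c[0]*k+f['cx'],f['fy']*c[1]*k+f['cy']])
E
python3 - <<'E'
from h import *
np.set_printoptions(precision=3,suppress=True)
f=snap('top')
T={'mat':([(390,280),(665,315),(657,417),(380,382)],.004),'tray':([(415,132),(713,128),(716,222),(415,228)],.068),'dryer':([(48,120),(322,120),(322,286),(40,284)],.05),'cap':([(118,260)],.08),'dot':([(195,260)],.051),'grip':([(170,181)],.144),'cups':([(126,186),(272,184)],.11),'rib':([(308,215)],.183)}
for n,(p,z) in T.items():
    w=np.array([px2w(f,u/3.4+150,v/3.4+130,z=z) for u,v in p]);print(n,w[:,:2].tolist(),w.mean(0))
E
```

```text
mat [[0.5243668903550192, -0.0448871780831976], [0.47990765263977825, -0.3693778337267965], [0.3606417819352666, -0.35667541078094184], [0.4038772389164756, -0.03194383832837908]] [ 0.442 -0.201  0.004]
tray [[0.6920090567361427, -0.07642879479271826], [0.692345300578661, -0.4185169690970821], [0.5839697781718091, -0.41850521215459674], [0.58075349995484, -0.07520541160112583]] [ 0.637 -0.247  0.068]
dryer [[0.7145377796779577, 0.3554664249962327], [0.7103916967388128, 0.03225835076204367], [0.5160303295659503, 0.03314270821105621], [0.5214766304769074, 0.3620327374291845]] [0.616 0.196 0.05 ]
cap [[0.5466551523421687, 0.2644203573150555]] [0.547 0.264 0.08 ]
dot [[0.5475928122542881, 0.1807532677623015]] [0.548 0.181 0.051]
grip [[0.6290670316438146, 0.19378869920135666]] [0.629 0.194 0.144]
cups [[0.6281132882887338, 0.2496312974335605], [0.6284805775084905, 0.08482826628195199]] [0.628 0.167 0.11 ]
rib [[0.5861204862191169, 0.03883321001295212]] [0.586 0.039 0.183]
```

send_rows --pt "0.0854 0.03 0.0417 0.04 -7.0" --pt "0.0854 0.03 0.0417 0.04 -7.0" --pt "0.0854 0.03 0.0417 0.03 -7.0" --pt "0.0854 0.03 0.0417 0 0" --pt "0.0854 0.03 0.0417 0 0" --pt "0.0854 0.03 0.0417 0 0" --pt "0.0854 0.02 0.0417 0 0" --pt "0.0854 0.02 0.0417 0 0"

```text
time_s: 2.22
eef_pos: [0.4042, -0.345, 0.3037]
orientation: [0.0, 1.0, 0.002, 0.0]
ft_force: [1.0, 0.3, 0.4]
width: 1.002
gripper_force: 0.0
```

send_rows --pt "0.0854 0.014 0.0417 0.01 0" --pt "0.0854 0.014 0.0417 0.01 0" --pt "0.0854 0.014 0.0417 0.01 0" --pt "0.0854 0.014 0.0417 0.01 0" --pt "0.0854 0.014 0.0417 0 0" --pt "0.0854 0.014 0.0417 0 0" --pt "0.0854 0.014 0.0417 0 0" --pt "0.0854 0.014 0.0417 0 0"

```text
time_s: 2.88
eef_pos: [0.5083, -0.0329, 0.341]
orientation: [0.0, 1.0, 0.001, 0.001]
ft_force: [2.0, -0.3, 0.6]
width: 0.999
gripper_force: 0.0
```

send_rows --pt "0.0854 0 0.04 0 0" --pt "0.0854 0 0.04 0 0" --pt "0.0854 0 0.04 0 0" --pt "0.0 0 0.03 0 0" --pt "0.0 0 0 0 0"

```text
time_s: 3.3
eef_pos: [0.5068, 0.1229, 0.3409]
orientation: [-0.002, 1.0, 0.007, 0.0]
ft_force: [-1.3, -0.7, 0.2]
width: 0.744
gripper_force: 0.0
```

```bash
python3 - <<'E'
from h import *
np.set_printoptions(precision=3,suppress=True)
f=snap('wrist','w1.png')
print(readout.sense()['eef_pos'],f['fx'],f['cx'],f['cy'],-np.array(f['R']).T@f['t'],np.array(f['R']))
for n,z in {'fader_cap':.08,'tab_rib':.183,'keeper_bar':.156,'keeper_hinge':.156,'basket_grip':.131,'dryer':0,'basket':.066,'egg_cup_1':.07}.items():
    for m in nets.mark_of('wrist',n)[:4]:
        if m['confidence']>.2: print(n,round(m['confidence'],2),np.round(m['location']),wpx(f,*m['location'],z))
E
```

```text
[0.507 0.119 0.341] 297.3186396354542 255.90073990094905 191.7489200292704 [0.586 0.124 0.483] [[ 0.014 -1.    -0.002]
 [-0.951 -0.014  0.307]
 [-0.307 -0.002 -0.952]]
fader_cap 0.69 [153. 124.] [0.553 0.269 0.08 ]
tab_rib 0.56 [331. 122.] [0.566 0.047 0.183]
keeper_bar 0.61 [359.  83.] [0.61  0.01  0.156]
keeper_hinge 0.75 [360.  32.] [0.67  0.009 0.156]
basket_grip 0.77 [193.  62.] [0.632 0.199 0.131]
dryer 0.62 [214.  69.] [0.635 0.192 0.   ]
basket 0.57 [202.  65.] [0.635 0.201 0.066]
egg_cup_1 0.97 [284.  66.] [0.633 0.087 0.07 ]
egg_cup_1 0.91 [166.  67.] [0.634 0.251 0.07 ]
egg_cup_1 0.83 [218. 175.] [0.478 0.179 0.07 ]
egg_cup_1 0.7 [276. 173.] [0.482 0.094 0.07 ]
```

View pics/w1.png

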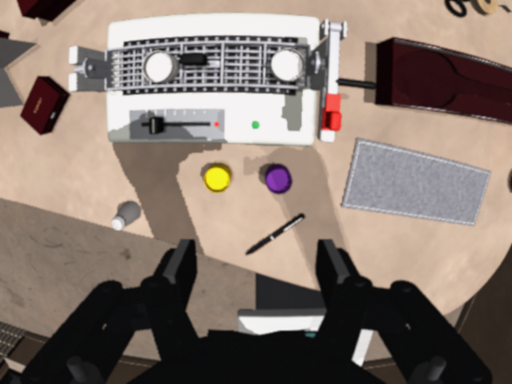

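send_rows --pt "0 0.01 0.037 -0.03 0" --pt "0 0.01 0.037 -0.03 0" --pt "0 0.01 0.037 -0.03 0" --pt "0 0.01 0.037 -0.03 0" --pt "0 0 0.037 -0.03 0" --pt "0 0 0 -0.03 0" --pt "0 0 0 0 0" --pt "0 0 0 0 0"

```text
time_s: 4.42
eef_pos: [0.5418, 0.273, 0.1801]
orientation: [0.001, 1.0, 0.001, -0.002]
ft_force: [0.3, -0.1, 0.8]
width: 0.001
gripper_force: 0.0
```

send_rows --pt "0 0.006 0.028 0 0" --pt "0 0 0 -0.03 0" --pt "0 0 0 -0.03 0" --pt "0 0 0 -0.03 0" --pt "0 0 0 -0.026 0" --pt "0 0 0 0 0" --pt "0 0 0 0 0"

```text
time_s: 5.0
eef_pos: [0.5496, 0.301, 0.0667]
orientation: [0.0, 1.0, 0.0, 0.0]
ft_force: [1.6, -0.3, -0.4]
width: 0.0
gripper_force: 0.0
```

send_rows --pt "0 -0.002 -0.015 -0.003 0" --pt "0 0 -0.015 0 0" --pt "0 0 -0.015 0 0" --pt "0 0 -0.015 0 0" --pt "0 0 -0.01 0 0" --pt "0 0 0 0 0"

```text
time_s: 5.5
eef_pos: [0.5473, 0.2277, 0.0629]
orientation: [0.001, 1.0, -0.001, 0.0]
ft_force: [-0.8, 0.3, -0.0]
width: 0.003
gripper_force: 0.0
```

send_rows --pt "0 0 -0.01 0 0" --pt "0 0 -0.006 0 0" --pt "0 0 0 0 0" --pt "0 0 0 0 0"

```text
time_s: 5.83
eef_pos: [0.5466, 0.2218, 0.0632]
orientation: [-0.004, 1.0, 0.003, 0.002]
ft_force: [0.5, 11.3, -2.4]
width: 0.0
gripper_force: 5.5
```

```bash
python3 - <<'E'
from h import *
np.set_printoptions(precision=3,suppress=True)
f=snap('wrist','w2.png')
print(readout.sense()['eef_pos'],readout.sense()['ft_force'])
for c in ['wrist','side','top']:
    if c!='wrist': f=snap(c)
    for m in nets.mark_of(c,'fader_cap')[:2]: print(c,m,wpx(f,*m['location'],.08) if c=='wrist' else px2w(f,*m['location'],z=.08))
E
```

```text
[0.547 0.222 0.063] [ 1.406 11.533 -2.061]
wrist {'location': [300.2, 257.9], 'confidence': 0.91} [0.551 0.2   0.08 ]
side {'location': [325.2, 323.5], 'confidence': 0.36} [0.412 0.424 0.08 ]
```

View pics/w2.png

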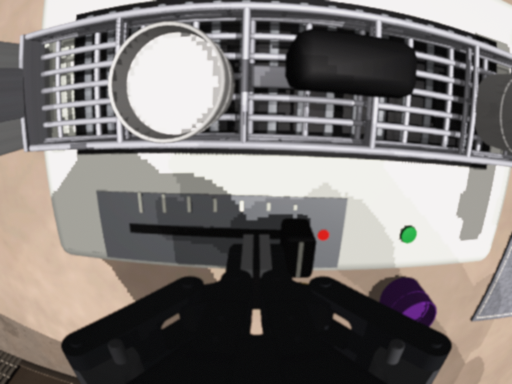

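send_rows --pt "0 0 0.012 0.0 0" --pt "0 0 0.008 0.03 0" --pt "0.045 0 0 0.04 0" --pt "0.045 0 -0.01 0.04 0" --pt "0.045 0 -0.04 0.04 0" --pt "0.045 0 -0.04 0.03 0" --pt "0.045 0 -0.04 0.0 0" --pt "0.045 0 -0.04 0 0"

```text
time_s: 6.8
eef_pos: [0.5468, 0.0824, 0.2289]
orientation: [0.0, 1.0, 0.003, 0.002]
ft_force: [1.2, 0.2, -1.1]
width: 0.529
gripper_force: 0.0
```

send_rows --pt "0.045 0 -0.02 0.0 0" --pt "0.045 0 0 0.0 0" --pt "0.045 0 0 0 0"

```text
time_s: 7.05
eef_pos: [0.5461, 0.0617, 0.2267]
orientation: [0.0, 1.0, 0.0, -0.0]
ft_force: [0.8, 1.7, 0.1]
width: 0.524
gripper_force: 0.0
```

```bash
python3 - <<'E'
from h import *
np.set_printoptions(precision=3,suppress=True)
f=snap('wrist','w3.png')
print(readout.sense()['eef_pos'],readout.sense()['width'])
for n,z in {'tab_rib':.183,'keeper_bar':.156,'keeper_hinge':.156,'basket_grip':.131,'fader_cap':.08}.items():
    for m in nets.mark_of('wrist',n)[:2]: print(n,round(m['confidence'],2),np.round(m['location']),wpx(f,*m['location'],z))
E
```

```text
[0.546 0.064 0.227] 0.5318218700098389
tab_rib 0.67 [283. 189.] [0.567 0.044 0.183]
keeper_bar 0.7 [324. 124.] [0.608 0.012 0.156]
basket_grip 0.58 [99. 97.] [0.634 0.198 0.131]
fader_cap 0.85 [125. 175.] [0.551 0.202 0.08 ]
```

View pics/w3.png

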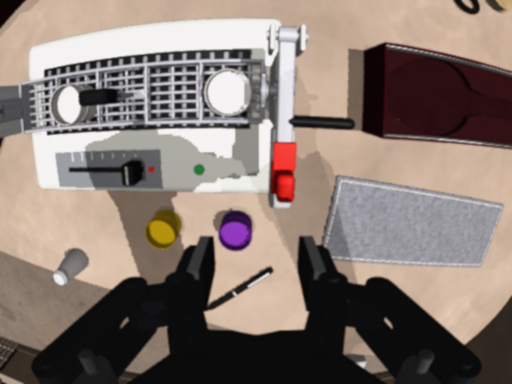

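send_rows --pt "0.045 0.021 -0.021 0.0 0" --pt "0.045 0 0 0.0 0" --pt "0.045 0 0 -0.03 0" --pt "0.045 0 0 -0.032 0" --pt "0.045 0 0 0 0"

```text
time_s: 7.77
eef_pos: [0.5636, 0.0421, 0.1595]
orientation: [0.0, 1.0, 0.002, -0.005]
ft_force: [-1.0, 0.2, 0.1]
width: 0.523
gripper_force: 0.0
```

send_rows --pt "0.0 0 0 0.0 0" --pt "0.0 0 0 0.0 0" --pt "0.0 0 0 0 0" --pt "0 0 0 0 0"

```text
time_s: 8.1
eef_pos: [0.5687, 0.0423, 0.167]
orientation: [0.0, 1.0, 0.001, 0.002]
ft_force: [0.6, -1.8, 3.1]
width: 0.118
gripper_force: 61.7
```

send_rows --pt "0.0 -0.008 0 0.0 0" --pt "0.0 -0.008 0 0.0 0" --pt "0.0 -0.006 0 0 0" --pt "0 0 0 0 0" --pt "0 0 0 0 0" --pt "0 0 0 0 0"

```text
time_s: 8.6
eef_pos: [0.5514, 0.0426, 0.1671]
orientation: [-0.001, 1.0, 0.001, 0.008]
ft_force: [16.0, 0.6, -8.2]
width: 0.123
gripper_force: 60.3
```

send_rows --pt "0.045 0 0 0.0 0" --pt "0.045 0 0 0.0 0" --pt "0.045 0 0 0.03 0" --pt "0.045 0 0 0.04 0" --pt "0.045 0 0 0.03 0" --pt "0.045 0 0 0 0"

```text
time_s: 9.1
eef_pos: [0.5478, 0.0437, 0.2715]
orientation: [-0.0, 1.0, 0.002, 0.005]
ft_force: [0.7, -0.0, -0.4]
width: 0.526
gripper_force: 0.0
```

```bash
python3 - <<'E'
from h import *
np.set_printoptions(precision=3,suppress=True)
s=readout.sense();print(s['joints'],s['eef_pos'])
f=snap('wrist')
for n,z in {'tab_rib':.183,'keeper_bar':.156,'keeper_hinge':.156}.items():
    for m in nets.mark_of('wrist',n)[:2]: print(n,round(m['confidence'],2),np.round(m['location']),wpx(f,*m['location'],z))
E
```

```text
[ 0.249  0.297 -0.472  1.791  0.153  1.08  -1.843] [0.548 0.044 0.271]
tab_rib 0.88 [253. 196.] [0.55  0.046 0.183]
keeper_bar 0.84 [292. 122.] [0.609 0.013 0.156]
```

send_rows --pt "0.045 0.01 -0.004 0.0 7.1" --pt "0.045 0.01 -0.004 0.0 7.1" --pt "0.045 0.01 -0.004 0 7.1" --pt "0.045 0.01 -0.004 0 7.1" --pt "0.045 0.01 -0.004 0 7.1" --pt "0.045 0.01 -0.004 0 7.1" --pt "0.045 0 -0.004 0 7.1" --pt "0.045 0 -0.004 0 7.1"

```text
time_s: 9.97
eef_pos: [0.6045, 0.0103, 0.2627]
orientation: [-0.001, 0.877, 0.48, -0.002]
ft_force: [0.4, 1.5, 0.2]
width: 0.531
gripper_force: 0.0
```

send_rows --pt "0.045 0 0 0.0 7.1" --pt "0.045 0 0 0.0 7.1" --pt "0.045 0 0 0 7.1" --pt "0.045 0 0 0 7.1" --pt "0.045 0 0 0 4.8" --pt "0.045 0 0 0 0" --pt "0.045 0 0 0 0"

```text
time_s: 10.55
eef_pos: [0.6045, 0.0104, 0.2635]
orientation: [-0.001, 0.707, 0.707, -0.001]
ft_force: [0.5, -0.5, 0.8]
width: 0.531
gripper_force: 0.0
```

```bash
python3 - <<'E'
from h import *
np.set_printoptions(precision=3,suppress=True)
s=readout.sense();print(s['joints'],s['eef_pos'],s['orientation'])
f=snap('wrist')
for n,z in {'tab_rib':.183,'keeper_bar':.156,'keeper_hinge':.156,'basket_grip':.131}.items():
    for m in nets.mark_of('wrist',n)[:2]: print(n,round(m['confidence'],2),np.round(m['location']),wpx(f,*m['location'],z))
E
```

```text
[ 0.478  0.477 -0.746  1.646  0.346  1.158 -0.353] [0.604 0.01  0.263] [-0.001  0.707  0.707 -0.001]
tab_rib 0.61 [183. 161.] [0.548 0.043 0.183]
tab_rib 0.48 [207.   3.] [0.568 0.165 0.183]
keeper_bar 0.9 [259. 190.] [0.608 0.01  0.156]
keeper_bar 0.52 [160. 277.] [ 0.505 -0.085  0.156]
```

Descend to the bar (dx +4, dz −120 mm) and pinch.

send_rows --pt "0.045 0.004 0 -0.02 0" --pt "0.045 0 0 -0.03 0" --pt "0.045 0 0 -0.03 0" --pt "0.045 0 0 -0.03 0" --pt "0.045 0 0 -0.008 0" --pt "0.045 0 0 0 0"

```text
time_s: 11.3
eef_pos: [0.6078, 0.0103, 0.1447]
orientation: [-0.002, 0.706, 0.708, -0.002]
ft_force: [-0.3, -0.7, 0.5]
width: 0.524
gripper_force: 0.0
```

send_rows --pt "0 0 0 0 0" --pt "0 0 0 0 0" --pt "0 0 0 0 0" --pt "0 0 0 0 0"

```text
time_s: 11.63
eef_pos: [0.6091, 0.0106, 0.1491]
orientation: [0.0, 0.706, 0.708, -0.0]
ft_force: [-4.6, -0.1, 5.9]
width: 0.073
gripper_force: 58.7
```

send_rows --pt "0 0.001 0 0.012 0" --pt "0 0.004 0 0.012 0" --pt "0 0.006 0 0.011 0" --pt "0 0.008 0 0.009 0" --pt "0 0.01 0 0.008 0" --pt "0 0.011 0 0.006 0" --pt "0 0.012 0 0.003 0" --pt "0 0.012 0 0.001 0"

```text
time_s: 12.3
eef_pos: [0.6749, 0.0103, 0.2149]
orientation: [0.002, 0.706, 0.708, 0.001]
ft_force: [-0.8, 4.9, -6.3]
width: 0.07
gripper_force: 60.4
```

send_rows --pt "0 0 0 0 0" --pt "0 0 0 0 0"

```text
time_s: 12.47
eef_pos: [0.6773, 0.01, 0.2141]
orientation: [0.004, 0.706, 0.708, 0.003]
ft_force: [1.5, -8.6, 14.3]
width: 0.068
gripper_force: 62.7
```

send_rows --pt "0.045 0 0 0 0" --pt "0.045 0 0 0 0" --pt "0.045 0 0 0.03 0" --pt "0.045 0 0 0.04 0" --pt "0.045 -0.005 0.035 0.02 0" --pt "0.045 -0.01 0.04 0 0" --pt "0.045 -0.01 0.04 0 0" --pt "0.045 -0.01 0.04 0 0"

```text
time_s: 13.13
eef_pos: [0.638, 0.1668, 0.3004]
orientation: [0.001, 0.706, 0.708, 0.001]
ft_force: [-0.1, 0.6, -0.5]
width: 0.525
gripper_force: 0.0
```

send_rows --pt "0.045 -0.01 0.03 0 0" --pt "0.045 0 0 0 0" --pt "0.045 0 0 0 0"

```text
time_s: 13.38
eef_pos: [0.6271, 0.1985, 0.2999]
orientation: [-0.0, 0.704, 0.71, 0.001]
ft_force: [-0.8, -0.2, 0.4]
width: 0.53
gripper_force: 0.0
```

```bash
python3 - <<'E'
from h import *
np.set_printoptions(precision=3,suppress=True)
s=readout.sense();print(s['eef_pos'],s['orientation'])
f=snap('wrist','w4.png')
for n,z in {'basket_grip':.131,'egg_cup_1':.07,'basket':.066}.items():
    for m in nets.mark_of('wrist',n)[:4]: print(n,round(m['confidence'],2),np.round(m['location']),wpx(f,*m['location'],z))
f=snap('side')
cv2.imwrite('pics/s4.png',cv2.resize(f['img'][150:330,150:330,::-1],None,fx=3,fy=3,interpolation=cv2.INTER_CUBIC))
a=cv2.imread('pics/w4.png');b=cv2.resize(cv2.imread('pics/s4.png'),(384,384));cv2.imwrite('pics/c4.png',cv2.resize(np.hstack([a,b]),None,fx=.89,fy=.89))
for m in nets.mark_of('side','keeper_bar')[:2]: print(m)
E
```

```text
[0.627 0.199 0.3  ] [-0.     0.704  0.71   0.001]
basket_grip 0.59 [264. 174.] [0.636 0.197 0.131]
egg_cup_1 0.92 [259. 116.] [0.632 0.257 0.07 ]
egg_cup_1 0.86 [356. 176.] [0.763 0.181 0.07 ]
egg_cup_1 0.82 [256. 240.] [0.629 0.086 0.07 ]
egg_cup_1 0.81 [156. 218.] [0.486 0.116 0.07 ]
basket 0.73 [262. 160.] [0.636 0.2   0.066]
basket 0.5 [292. 320.] [ 0.691 -0.069  0.066]
{'location': [221.1, 183.7], 'confidence': 0.66}
{'location': [183.0, 249.1], 'confidence': 0.61}
```

View pics/c4.png

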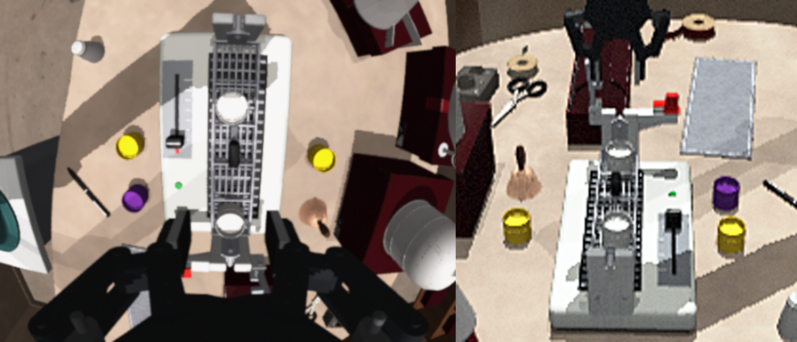

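send_rows --pt "0.045 0.006 -0.003 -0.03 -0.5" --pt "0.045 0 0 -0.04 0" --pt "0.045 0 0 -0.04 0" --pt "0.045 0 0 -0.035 0" --pt "0.045 0 0 -0.02 0" --pt "0.045 0 0 0 0" --pt "0.045 0 0 0 0"

```text
time_s: 14.27
eef_pos: [0.6343, 0.1916, 0.1333]
orientation: [-0.001, 0.709, 0.705, -0.001]
ft_force: [0.7, -1.0, 1.2]
width: 0.526
gripper_force: 0.0
```

```bash
python3 - <<'E'
from h import *
np.set_printoptions(precision=3,suppress=True)
s=readout.sense();print(s['eef_pos'],s['orientation'])
f=snap('wrist','w5.png')
for n,z in {'basket_grip':.131,'egg_cup_1':.07}.items():
    for m in nets.mark_of('wrist',n)[:4]: print(n,round(m['confidence'],2),np.round(m['location']),wpx(f,*m['location'],z))
E
```

```text
[0.634 0.192 0.133] [-0.001  0.709  0.705 -0.001]
basket_grip 0.88 [254. 239.] [0.634 0.197 0.131]
basket_grip 0.54 [36. 46.] [0.508 0.314 0.131]
egg_cup_1 0.91 [402. 207.] [0.753 0.191 0.07 ]
egg_cup_1 0.9 [254. 315.] [0.633 0.087 0.07 ]
egg_cup_1 0.67 [ 94. 186.] [0.505 0.21  0.07 ]
egg_cup_1 0.64 [251. 121.] [0.632 0.256 0.07 ]
```

View pics/w5.png

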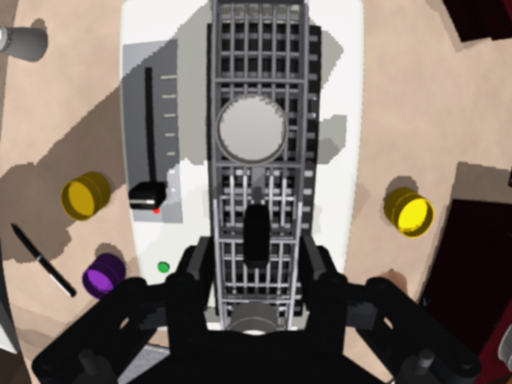

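send_rows --pt "0.045 0 0.002 -0.018 0" --pt "0.045 0 0 0 0" --pt "0 0 0 0 0" --pt "0 0 0 0 0" --pt "0 0 0 0 0" --pt "0 0 0 0 0" --pt "0 0 0 0 0"

```text
time_s: 15.0
eef_pos: [0.6353, 0.1947, 0.1176]
orientation: [0.001, 0.709, 0.705, 0.001]
ft_force: [-0.6, -1.3, 5.1]
width: 0.15
gripper_force: 60.2
```

send_rows --pt "0 0 0 0.006 0" --pt "0 0 0 0.01 0" --pt "0 0 0 0.01 0" --pt "0 0 0 0.01 0" --pt "0 0 0 0.012 0" --pt "0 0 0 0.012 0" --pt "0 0 0 0.012 0" --pt "0 0 0 0.012 0"

```text
time_s: 15.67
eef_pos: [0.6343, 0.1946, 0.2015]
orientation: [0.0, 0.709, 0.705, 0.0]
ft_force: [-0.5, 0.8, -4.7]
width: 0.154
gripper_force: 58.8
```

send_rows --pt "0 0 0 0.015 0" --pt "0 0 0 0.015 0" --pt "0 0 0 0.015 0" --pt "0 0 0 0.015 0" --pt "0 0 0 0.008 0" --pt "0 0 0 0.0 0" --pt "0 0 0 0 0"

```text
time_s: 16.25
eef_pos: [0.6343, 0.1944, 0.2683]
orientation: [0.0, 0.709, 0.705, 0.0]
ft_force: [0.5, -0.3, -4.9]
width: 0.153
gripper_force: 58.7
```

```bash
python3 - <<'E'
from h import *
np.set_printoptions(precision=3,suppress=True)
s=readout.sense();print(s['eef_pos'],s['orientation'],s['ft_force'],s['moment'])
f=snap('side');g=snap('wrist')
cv2.imwrite('pics/c6.png',cv2.resize(np.hstack([f['img'],g['img']])[:,:,::-1],(800,300)))
E
```

```text
[0.634 0.194 0.268] [0.    0.709 0.705 0.   ] [ 0.471 -0.288 -4.931] [-0.017  0.052  0.029]
```

View pics/c6.png

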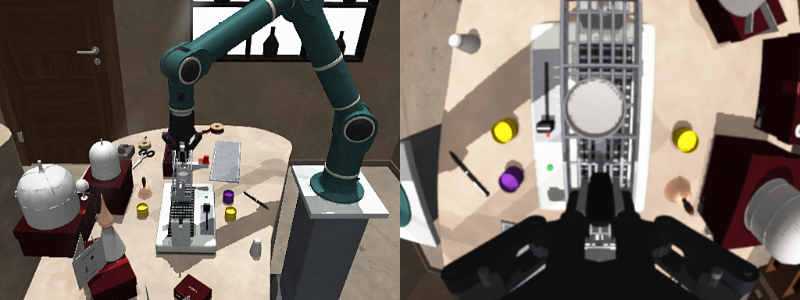

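send_rows --pt "0 -0.012 0 0 0" --pt "0 -0.024 0 0 -0.5" --pt "0 -0.026 0 0 -1" --pt "0 -0.026 0 0 -1" --pt "0 -0.026 0 0 -1" --pt "0 -0.026 0 0 -1" --pt "0 -0.026 -0.01 0 -1" --pt "0 -0.015 -0.015 0 -1.2"

```text
time_s: 17.02
eef_pos: [0.4494, 0.1709, 0.267]
orientation: [-0.001, 0.748, 0.664, -0.001]
ft_force: [0.6, 0.1, -5.2]
width: 0.154
gripper_force: 59.1
```

send_rows --pt "0 -0.005 -0.025 0 0" --pt "0 0 -0.03 0 0" --pt "0 0 -0.03 0 0" --pt "0 0 -0.03 0 0" --pt "0 0 -0.03 0 0" --pt "0 0 -0.03 0 0" --pt "0 0 -0.03 0 0" --pt "0 0 -0.03 0 0"

```text
time_s: 17.68
eef_pos: [0.4475, -0.0669, 0.2675]
orientation: [-0.0, 0.749, 0.663, -0.0]
ft_force: [0.6, 0.6, -6.5]
width: 0.15
gripper_force: 59.1
```

send_rows --pt "0 0 -0.03 0 0" --pt "0 0 -0.03 0 0" --pt "0 0 -0.03 0 0" --pt "0 0 -0.02 0 0" --pt "0 0 -0.01 0 0" --pt "0 0 0 0 0" --pt "0 0 0 0 0"

```text
time_s: 18.27
eef_pos: [0.4481, -0.1845, 0.2674]
orientation: [-0.001, 0.749, 0.663, 0.0]
ft_force: [-0.9, 1.0, -5.7]
width: 0.152
gripper_force: 59.1
```

```bash
python3 - <<'E'
from h import *
np.set_printoptions(precision=3,suppress=True)
s=readout.sense();print(s['eef_pos'],s['orientation'],s['ft_force'],s['joints'])
f=snap('side');g=snap('wrist');print(nets.mark_of('wrist','basket_grip')[:1])
for c in ['wrist','side']:
  for m in nets.mark_of(c,'mat')[:1]: print(m, wpx(g,*m['location'],.004) if c=='wrist' else px2w(f,*m['location'],z=.004))
cv2.imwrite('pics/c7.png',cv2.resize(np.hstack([f['img'],g['img']])[:,:,::-1],(800,300)))
E
```

```text
[ 0.448 -0.184  0.267] [-0.001  0.749  0.663  0.   ] [-0.871  0.951 -5.705] [ 0.852  0.204 -0.595  1.924  0.13   1.052  0.08 ]
[{'location': [256.4, 255.0], 'confidence': 0.61}]
{'location': [290.6, 207.3], 'confidence': 0.78} [ 0.442 -0.177  0.004]
```

View pics/c7.png

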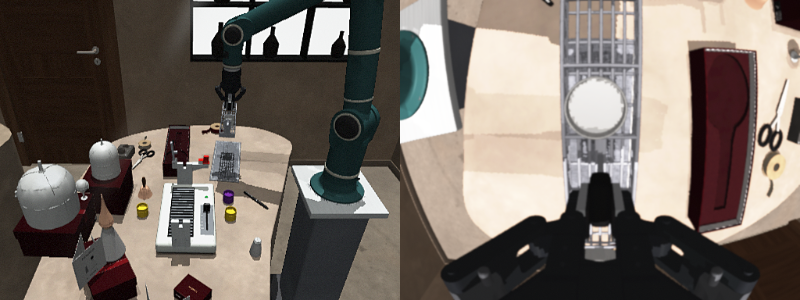

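```bash
python3 - <<'E'
from h import *
f=snap('top')
for c,fr in (('top',f),('side',snap('side'))):
    I=cv2.imread(f'pics/{c}0.png');h=cv2.cvtColor(I,cv2.COLOR_BGR2LAB).astype(int)
    m=((h[...,2]<131)&(h[...,0]>70)&(h[...,0]<170)).astype(np.uint8)
    u0,v0=w2px(fr,(.442,-.2,.004)).astype(int)
    m[:,:]=cv2.morphologyEx(m,cv2.MORPH_OPEN,np.ones((3,3)))
    n,l,s,_=cv2.connectedComponentsWithStats(m);k=l[v0,u0];v,u=np.where(l==k)
    W=np.array([px2w(fr,a,b,z=.004)[:2] for a,b in zip(u,v)],np.float32)*1000
    print(c,len(u),cv2.minAreaRect(W),W.mean(0))
E
```

```text
top 2491 ((444.096923828125, -198.2493896484375), (327.5352478027344, 123.17047882080078), 81.95176696777344) [ 443.85928 -198.90927]
side 1468 ((444.8243103027344, -196.27468872070312), (319.1128234863281, 110.49473571777344), 82.14401245117188) [ 445.4359  -188.09456]
```

send_rows --pt "0 -0.003 -0.008 -0.02 -0.8" --pt "0 0 -0.008 -0.03 0" --pt "0 0 0 -0.03 0" --pt "0 0 0 -0.03 0" --pt "0 0 0 -0.03 0" --pt "0 0 0 -0.025 0" --pt "0 0 0 -0.015 0" --pt "0 0 0 -0.008 0"

```text
time_s: 19.28
eef_pos: [0.4443, -0.2009, 0.0779]
orientation: [-0.002, 0.754, 0.657, -0.001]
ft_force: [-0.5, -0.4, -4.1]
width: 0.151
gripper_force: 59.2
```

send_rows --pt "0 0 0 -0.006 0" --pt "0 0 0 -0.006 0" --pt "0 0 0 -0.004 0" --pt "0 0 0 0 0"

```text
time_s: 19.62
eef_pos: [0.4455, -0.2017, 0.064]
orientation: [0.0, 0.754, 0.657, 0.0]
ft_force: [-0.2, -0.2, -5.0]
width: 0.153
gripper_force: 59.2
```

send_rows --pt "0 0 0 -0.004 0" --pt "0 0 0 -0.003 0" --pt "0 0 0 -0.002 0" --pt "0 0 0 0 0" --pt "0 0 0 0 0"

```text
time_s: 20.03
eef_pos: [0.4458, -0.2018, 0.0557]
orientation: [0.001, 0.754, 0.657, 0.0]
ft_force: [-1.5, 0.3, 2.7]
width: 0.154
gripper_force: 60.4
```

send_rows --pt "0.03 0 0 0 0" --pt "0.045 0 0 0 0" --pt "0.045 0 0 0 0" --pt "0.045 0 0 0.03 0" --pt "0.045 0 0 0.04 0" --pt "0.045 0 0 0.04 0" --pt "0.045 0 0 0.03 0" --pt "0.045 0 0 0.0 0"

```text
time_s: 20.7
eef_pos: [0.4492, -0.2027, 0.2011]
orientation: [0.006, 0.754, 0.657, 0.002]
ft_force: [1.1, -0.5, -1.0]
width: 0.526
gripper_force: 0.0
```

```bash
python3 - <<'E'
from h import *
np.set_printoptions(precision=3,suppress=True)
s=readout.sense();print(s['eef_pos'],s['orientation'],s['joints'])
f=snap('wrist','w8.png');g=snap('side');h=snap('top')
for c in ['wrist','side','top']:
  fr={'wrist':f,'side':g,'top':h}[c]; P=wpx if c=='wrist' else (lambda a,b,d,z:px2w(a,b,d,z=z))
  for n,z in {'basket_grip':.069,'egg_cup_1':.008,'mat':.004,'tray':.039,'basket':.004}.items():
    for m in nets.mark_of(c,n)[:4]:
       if m['confidence']>.3:print(c,n,round(m['confidence'],2),np.round(m['location']),P(fr,*m['location'],z))
E
```

```text
[ 0.449 -0.203  0.201] [0.006 0.754 0.657 0.002] [ 0.849  0.297 -0.574  1.988  0.207  0.902  0.031]
wrist basket_grip 0.73 [252. 180.] [ 0.448 -0.2    0.069]
wrist basket_grip 0.47 [251. 161.] [ 0.45  -0.182  0.069]
wrist egg_cup_1 0.74 [247. 114.] [ 0.451 -0.141  0.008]
wrist egg_cup_1 0.6 [250. 247.] [ 0.43  -0.306  0.008]
wrist mat 0.67 [251. 161.] [ 0.447 -0.197  0.004]
wrist tray 0.87 [421. 173.] [ 0.646 -0.227  0.039]
wrist basket 0.61 [250. 165.] [ 0.446 -0.2    0.004]
side basket_grip 0.88 [290. 185.] [ 0.446 -0.222  0.069]
side egg_cup_1 0.8 [294. 275.] [0.462 0.181 0.008]
side egg_cup_1 0.77 [292. 253.] [0.457 0.08  0.008]
side egg_cup_1 0.68 [291. 214.] [ 0.445 -0.126  0.008]
side egg_cup_1 0.6 [291. 183.] [ 0.427 -0.335  0.008]
side mat 0.73 [292. 204.] [ 0.436 -0.201  0.004]
side tray 0.69 [226. 198.] [ 0.671 -0.18   0.039]
side basket 0.68 [291. 201.] [ 0.436 -0.216  0.004]
top egg_cup_1 0.62 [207. 231.] [0.452 0.19  0.008]
top egg_cup_1 0.56 [233. 228.] [0.463 0.084 0.008]
top egg_cup_1 0.5 [213. 148.] [0.792 0.167 0.008]
top egg_cup_1 0.49 [291. 230.] [ 0.454 -0.149  0.008]
top mat 0.95 [304. 232.] [ 0.445 -0.202  0.004]
top tray 0.93 [313. 174.] [ 0.674 -0.239  0.039]
top basket 0.83 [304. 232.] [ 0.446 -0.201  0.004]
```

View pics/w8.png

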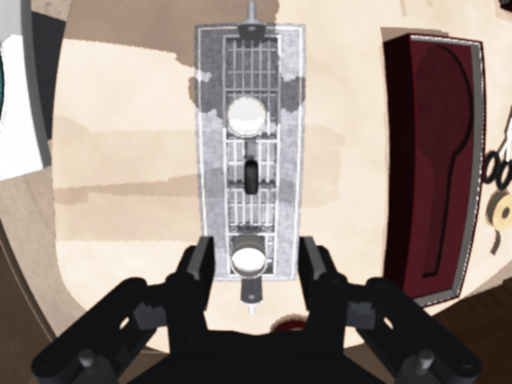

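send_rows --pt "0.065 0.002 0.028 -0.02 0" --pt "0.065 0.002 0.029 -0.04 0" --pt "0.065 0 0 -0.03 0" --pt "0.065 0 0 0 0" --pt "0.065 0 0 0 0"

```text
time_s: 22.02
eef_pos: [0.4483, -0.1488, 0.1106]
orientation: [-0.001, 0.753, 0.658, -0.001]
ft_force: [0.2, -0.5, 0.9]
width: 0.759
gripper_force: 0.0
```

```bash
python3 - <<'E'
from h import *
np.set_printoptions(precision=3,suppress=True)
s=readout.sense();print(s['eef_pos'],s['orientation'],s['width'])
f=snap('wrist','w9.png')
for n,z in {'basket_grip':.069,'egg_cup_1':.008,'tray':.039}.items():
    for m in nets.mark_of('wrist',n)[:3]:
       if m['confidence']>.3:print(n,round(m['confidence'],2),np.round(m['location']),wpx(f,*m['location'],z))
for m in nets.boxes_of('wrist','egg_cup_1')[:3]: print(m)
h=snap('top');P=cloud(h)
m=((P[...,0]>.5)&(P[...,0]<.85)&(P[...,1]>-.55)&(P[...,1]<-.03)&(P[...,2]>.025)&(P[...,2]<.09)).astype(np.uint8)
n,l,st,_=cv2.connectedComponentsWithStats(m);k=1+st[1:,4].argmax();print(cv2.minAreaRect(P[l==k][:,:2].astype(np.float32)*1000),(l==k).sum())
E
```

```text
[ 0.448 -0.149  0.111] [-0.001  0.753  0.658 -0.001] 0.7591358125961254
basket_grip 0.9 [263. 279.] [ 0.448 -0.198  0.069]
egg_cup_1 0.73 [256. 181.] [ 0.45  -0.139  0.008]
egg_cup_1 0.73 [256. 328.] [ 0.427 -0.306  0.008]
tray 0.98 [459. 239.] [ 0.638 -0.213  0.039]
{'extent': [227.5, 159.0, 284.4, 226.1], 'confidence': 0.74}
((669.8396606445312, -240.56190490722656), (344.96478271484375, 107.61487579345703), 88.85753631591797) 2473
```

send_rows --pt "0.065 0.003 0.005 -0.02 0" --pt "0.065 0 0 -0.03 0" --pt "0.065 0 0 -0.025 0" --pt "0.065 0 0 -0.013 0" --pt "0.065 0 0 0 0" --pt "0.065 0 0 0 0"

```text
time_s: 22.82
eef_pos: [0.4522, -0.1443, 0.0235]
orientation: [-0.0, 0.754, 0.657, -0.0]
ft_force: [-0.3, 0.1, 0.0]
width: 0.763
gripper_force: 0.0
```

send_rows --pt "0.0 0 0 0 0" --pt "0.0 0 0 0 0" --pt "0.0 0 0 0 0" --pt "0.0 0 0 0 0"

```text
time_s: 23.15
eef_pos: [0.4529, -0.1446, 0.0249]
orientation: [0.001, 0.754, 0.657, 0.0]
ft_force: [-0.6, 0.2, 5.9]
width: 0.471
gripper_force: 60.1
```

send_rows --pt "0.0 0 0 0.01 0" --pt "0.0 0 0 0.025 0" --pt "0.0 0 0 0.04 0" --pt "0.0 0.01 0 0.035 2" --pt "0.0 0.035 -0.004 0.02 2" --pt "0.0 0.035 -0.004 0 2.8" --pt "0 0.035 -0.004 0 0" --pt "0 0.035 -0.004 0 0"

```text
time_s: 23.82
eef_pos: [0.6038, -0.1611, 0.1558]
orientation: [0.001, 0.714, 0.7, 0.001]
ft_force: [-0.8, 0.3, -0.9]
width: 0.467
gripper_force: 60.8
```

send_rows --pt "0.0 0.035 0 0 0" --pt "0.0 0.025 0 0.0 0" --pt "0.0 0.008 0 0 0" --pt "0.0 0 0 0 0" --pt "0.0 0 0 0 0"

```text
time_s: 24.23
eef_pos: [0.6692, -0.16, 0.1536]
orientation: [-0.0, 0.713, 0.701, -0.0]
ft_force: [-0.9, -0.1, -0.5]
width: 0.472
gripper_force: 60.8
```

```bash
cat >tr.py <<'E'
from h import *
np.set_printoptions(precision=3,suppress=True)
s=readout.sense();print(s['eef_pos'],s['orientation'],s['width'],s['ft_force'])
f=snap('wrist','w10.png')
for n,z in {'tray':.039,'egg_cup_1':.039}.items():
    for m in nets.mark_of('wrist',n)[:4]:
       if m['confidence']>.3:print(n,round(m['confidence'],2),np.round(m['location']),wpx(f,*m['location'],z))
h=snap('side');P=cloud(h)
m=((P[...,0]>.5)&(P[...,0]<.85)&(P[...,1]>-.55)&(P[...,1]<-.03)&(P[...,2]>.025)&(P[...,2]<.075)).astype(np.uint8)
n,l,st,_=cv2.connectedComponentsWithStats(m);k=1+st[1:,4].argmax();print(cv2.minAreaRect(P[l==k][:,:2].astype(np.float32)*1000),(l==k).sum())
E
python3 tr.py
```

```text
[ 0.669 -0.16   0.154] [-0.     0.713  0.701 -0.   ] 0.47242591006518686 [-0.879 -0.144 -0.546]
egg_cup_1 0.89 [256. 230.] [ 0.669 -0.203  0.039]
egg_cup_1 0.8 [ 81. 288.] [ 0.453 -0.284  0.039]
((654.1423950195312, -243.54782104492188), (352.72430419921875, 71.75254821777344), 88.87830352783203) 627
```

View pics/w10.png

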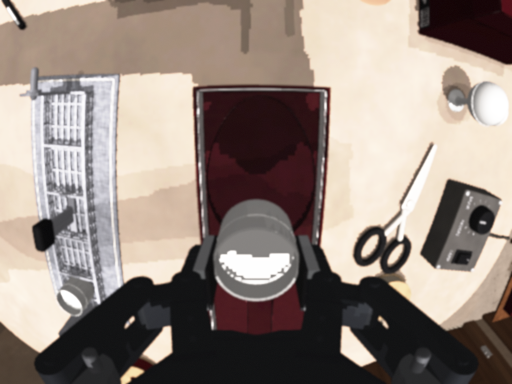

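send_rows --pt "0 0.003 0 -0.03 0" --pt "0 0 0 -0.03 0" --pt "0 0 0 -0.02 0" --pt "0 0 0 -0.008 0" --pt "0 0 0 -0.004 0" --pt "0 0 0 -0.003 0" --pt "0 0 0 0 0"

```text
time_s: 25.02
eef_pos: [0.6735, -0.1602, 0.0592]
orientation: [0.001, 0.713, 0.701, 0.0]
ft_force: [-1.1, -0.5, -0.7]
width: 0.465
gripper_force: 60.8
```

send_rows --pt "0 0 0 -0.002 0" --pt "0 0 0 -0.001 0" --pt "0 0 0 0 0" --pt "0 0 0 0 0"

```text
time_s: 25.35
eef_pos: [0.6738, -0.1603, 0.0565]
orientation: [0.001, 0.713, 0.701, 0.0]
ft_force: [-0.8, 1.2, 2.8]
width: 0.469
gripper_force: 61.2
```

send_rows --pt "0.055 0 0 0 0" --pt "0.06 0 0 0 0" --pt "0.06 0 0 0 0" --pt "0.06 0 0 0.03 0" --pt "0.06 0 0 0.04 0" --pt "0.065 -0.03 -0.02 0.03 -2" --pt "0.065 -0.04 -0.03 0 -2.8" --pt "0.065 -0.04 -0.03 0 -2"

```text
time_s: 26.02
eef_pos: [0.5805, -0.2275, 0.1541]
orientation: [0.002, 0.753, 0.657, 0.001]
ft_force: [0.3, -0.2, -1.0]
width: 0.758
gripper_force: 0.0
```

send_rows --pt "0.065 -0.04 -0.03 0 0" --pt "0.065 -0.04 -0.03 0 0" --pt "0.065 -0.04 0 0 0" --pt "0.065 -0.01 0 -0.02 0" --pt "0.065 0 0 -0.02 0" --pt "0.065 0 0 0 0" --pt "0.065 0 0 0 0"

```text
time_s: 26.6
eef_pos: [0.4628, -0.2775, 0.1116]
orientation: [-0.001, 0.754, 0.657, -0.0]
ft_force: [-0.3, -0.0, -0.2]
width: 0.762
gripper_force: 0.0
```

```bash
python3 - <<'E'
from h import *
np.set_printoptions(precision=3,suppress=True)
s=readout.sense();print(s['eef_pos'],s['orientation'],s['width'])
f=snap('wrist','w11.png')
for n,z in {'basket_grip':.069,'egg_cup_1':.008,'tray':.039}.items():
    for m in nets.mark_of('wrist',n)[:3]:
       if m['confidence']>.3:print(n,round(m['confidence'],2),np.round(m['location']),wpx(f,*m['location'],z))
E
```

```text
[ 0.463 -0.278  0.112] [-0.001  0.754  0.657 -0.   ] 0.7615401637523762
basket_grip 0.85 [211. 102.] [ 0.447 -0.197  0.069]
egg_cup_1 0.86 [221. 226.] [ 0.427 -0.306  0.008]
egg_cup_1 0.64 [476.  37.] [ 0.701 -0.148  0.008]
tray 0.73 [456. 128.] [ 0.64  -0.234  0.039]
```

View pics/w11.png

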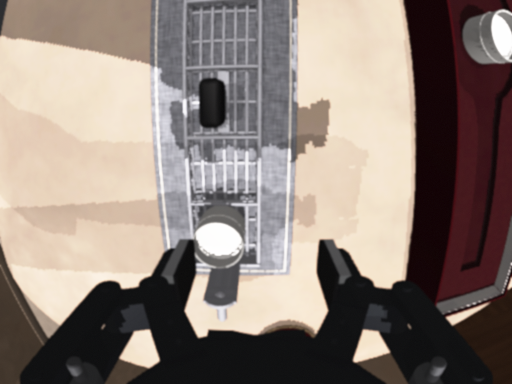

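send_rows --pt "0.065 -0.035 -0.031 0 0" --pt "0.065 0 0 -0.01 0" --pt "0.065 0 0 -0.03 0" --pt "0.065 0 0 -0.03 0" --pt "0.065 0 0 -0.018 0" --pt "0.065 0 0 0 0" --pt "0.065 0 0 0 0"

```text
time_s: 27.38
eef_pos: [0.4322, -0.3051, 0.0238]
orientation: [-0.0, 0.753, 0.658, 0.0]
ft_force: [-0.0, 0.2, 0.2]
width: 0.764
gripper_force: 0.0
```

send_rows --pt "0.0 0 0 0 0" --pt "0.0 0 0 0 0" --pt "0.0 0 0 0 0" --pt "0.0 0 0 0 0"

```text
time_s: 27.72
eef_pos: [0.4332, -0.3061, 0.0259]
orientation: [0.002, 0.754, 0.657, 0.0]
ft_force: [-1.1, 1.0, 6.8]
width: 0.467
gripper_force: 60.6
```

send_rows --pt "0.0 0 0 0.01 0" --pt "0.0 0 0 0.025 0" --pt "0.0 0 0 0.04 0" --pt "0.0 0.01 0 0.035 2" --pt "0.0 0.035 0 0.02 2" --pt "0.0 0.038 0 0 2.8" --pt "0 0.038 0 0 0" --pt "0 0.038 0 0 0"

```text
time_s: 28.38
eef_pos: [0.5925, -0.3063, 0.1564]
orientation: [0.001, 0.714, 0.7, 0.0]
ft_force: [0.3, -0.0, -0.6]
width: 0.468
gripper_force: 60.7
```

send_rows --pt "0.0 0.038 0 0 0" --pt "0.0 0.03 0 0.0 0" --pt "0.0 0.008 0 0 0" --pt "0.0 0 0 0 0" --pt "0.0 0 0 0 0"

```text
time_s: 28.8
eef_pos: [0.6662, -0.3054, 0.1542]
orientation: [-0.0, 0.713, 0.701, -0.0]
ft_force: [-0.3, -0.5, -1.5]
width: 0.471
gripper_force: 60.8
```

```bash
python3 - <<'E'
from h import *
np.set_printoptions(precision=3,suppress=True)
s=readout.sense();print(s['eef_pos'],s['orientation'],s['width'])
f=snap('wrist')
for c in ['top','side']:
  h=snap(c);P=cloud(h)
  m=((P[...,0]>.5)&(P[...,0]<.85)&(P[...,1]>-.55)&(P[...,1]<-.03)&(P[...,2]>.02)&(P[...,2]<.075)).astype(np.uint8)
  n,l,st,_=cv2.connectedComponentsWithStats(m);k=1+st[1:,4].argmax();print(cv2.minAreaRect(P[l==k][:,:2].astype(np.float32)*1000),(l==k).sum())
# tray inner walls near TCP in wrist picture: print red-edge columns on two rows
h=cv2.cvtColor(f['img'],cv2.COLOR_RGB2HSV)
for r in (60,120,160):
  w=f['img'][r].astype(int);m=(w[:,0]-w[:,1]>18)&(w.sum(-1)<230);x=np.where(m)[0];print(r,x.min(),x.max(),len(x),wpx(f,x.min(),r,.068),wpx(f,x.max(),r,.068))
E
```

```text
[ 0.666 -0.305  0.154] [-0.     0.713  0.701 -0.   ] 0.47125127413403395
((670.186279296875, -195.90118408203125), (255.6648406982422, 106.41378021240234), 89.00188446044922) 1676
((671.31982421875, -242.53237915039062), (364.0150451660156, 106.35509490966797), 88.86761474609375) 1487
60 193 329 119 [ 0.621 -0.194  0.068] [ 0.724 -0.195  0.068]
120 195 328 114 [ 0.621 -0.241  0.068] [ 0.724 -0.242  0.068]
160 196 326 85 [ 0.62  -0.273  0.068] [ 0.723 -0.274  0.068]
```

send_rows --pt "0 0.004 0 -0.03 0" --pt "0 0 0 -0.03 0" --pt "0 0 0 -0.02 0" --pt "0 0 0 -0.008 0" --pt "0 0 0 -0.004 0" --pt "0 0 0 -0.003 0" --pt "0 0 0 -0.001 0" --pt "0 0 0 0 0"

```text
time_s: 29.62
eef_pos: [0.6716, -0.3059, 0.0594]
orientation: [0.001, 0.713, 0.701, 0.0]
ft_force: [-0.2, -0.2, -0.1]
width: 0.471
gripper_force: 60.8
```

send_rows --pt "0 0 0 -0.001 0" --pt "0 0 0 0 0"

```text
time_s: 29.78
eef_pos: [0.6714, -0.3057, 0.0579]
orientation: [0.001, 0.713, 0.701, 0.0]
ft_force: [0.3, 0.1, 0.1]
width: 0.466
gripper_force: 60.8
```

send_rows --pt "0 0 0 -0.0015 0" --pt "0 0 0 0 0" --pt "0.055 0 0 0 0" --pt "0.06 0 0 0 0" --pt "0.06 0 0 0 0" --pt "0.06 0 0 0.03 0" --pt "0.06 0 0 0.04 0" --pt "0.06 0 0 0.04 0"

```text
time_s: 30.45
eef_pos: [0.6699, -0.3051, 0.165]
orientation: [-0.002, 0.713, 0.701, -0.0]
ft_force: [0.3, 0.5, 1.2]
width: 0.703
gripper_force: 0.0
```

send_rows --pt "0.045 0 0.03 0.04 0.7" --pt "0.045 0 0.04 0.04 0" --pt "0.045 0 0.04 0.03 0" --pt "0.045 0 0.04 0 0" --pt "0.045 0 0.04 0 0" --pt "0.045 0 0.04 0 0" --pt "0.045 0 0.04 0 0" --pt "0.045 0 0 0 0"

```text
time_s: 31.12
eef_pos: [0.6702, -0.0452, 0.2542]
orientation: [-0.002, 0.704, 0.71, 0.003]
ft_force: [-0.5, 3.1, 0.2]
width: 0.527
gripper_force: 0.0
```

```bash
python3 - <<'E'
from h import *
np.set_printoptions(precision=3,suppress=True)
s=readout.sense();print(s['eef_pos'],s['orientation'],s['width'])
f=snap('wrist');g=snap('side')
for m in nets.mark_of('wrist','keeper_bar')[:2]: print(m,wpx(f,*m['location'],.218))
for m in nets.mark_of('side','keeper_bar')[:2]: print(m,px2w(g,*m['location'],z=.218))
for m in nets.mark_of('wrist','keeper_hinge')[:1]: print(m,wpx(f,*m['location'],.156))
cv2.imwrite('pics/c12.png',cv2.resize(np.hstack([f['img'],cv2.resize(g['img'][130:300,160:370],(474,384))])[:,:,::-1],(800,312)))
E
```

```text
[ 0.67  -0.045  0.254] [-0.002  0.704  0.71   0.003] 0.5274154612612014
{'location': [269.2, 140.9], 'confidence': 0.66} [0.678 0.009 0.218]
{'location': [222.8, 182.9], 'confidence': 0.61} [0.67  0.009 0.218]
```

View pics/c12.png

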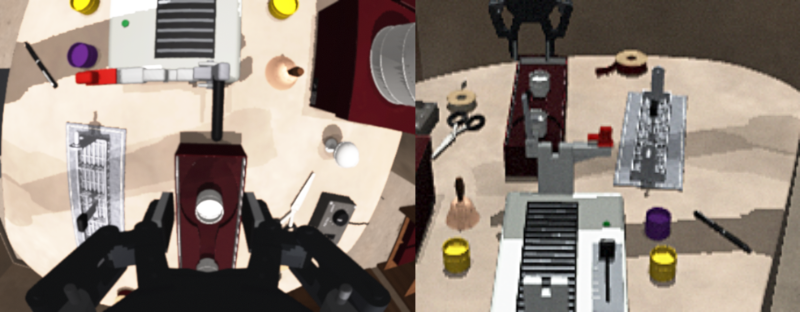

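send_rows --pt "0.045 0.007 0.028 0 0" --pt "0.045 0 0.027 0 0" --pt "0.045 0 0 0 0" --pt "0.045 0 0 -0.025 0" --pt "0.045 0 0 -0.017 0" --pt "0.045 0 0 0 0" --pt "0.045 0 0 0 0"

```text
time_s: 31.95
eef_pos: [0.6775, -0.0046, 0.2102]
orientation: [-0.001, 0.71, 0.704, -0.001]
ft_force: [0.8, -0.1, 0.2]
width: 0.525
gripper_force: 0.0
```

send_rows --pt "0 0 0 0 0" --pt "0 0 0 0 0" --pt "0 0 0 0 0" --pt "0 0 0 0 0"

```text
time_s: 32.28
eef_pos: [0.6785, -0.003, 0.2127]
orientation: [0.001, 0.709, 0.705, 0.001]
ft_force: [0.5, 0.2, 3.2]
width: 0.066
gripper_force: 58.7
```

send_rows --pt "0 -0.013 0 0 0" --pt "0 -0.013 0 -0.0025 0" --pt "0 -0.012 0 -0.005 0" --pt "0 -0.0105 0 -0.0075 0" --pt "0 -0.009 0 -0.0095 0" --pt "0 -0.0065 0 -0.011 0" --pt "0 -0.004 0 -0.0125 0" --pt "0 -0.0015 0 -0.013 0"

```text
time_s: 32.95
eef_pos: [0.6092, -0.0008, 0.1523]
orientation: [0.001, 0.709, 0.706, 0.002]
ft_force: [-16.6, -6.3, 52.5]
width: 0.062
gripper_force: 71.1
```

send_rows --pt "0 0 0 0 0" --pt "0 0 0 -0.003 0" --pt "0 0 0 0 0"

```text
time_s: 33.2
eef_pos: [0.6092, -0.0015, 0.1498]
orientation: [0.001, 0.709, 0.705, 0.001]
ft_force: [-5.2, 2.2, 14.2]
width: 0.063
gripper_force: 72.3
```

send_rows --pt "0.03 0 0 0 0" --pt "0.045 0 0 0 0" --pt "0.045 0 0 0 0" --pt "0.045 0 0 0.03 0" --pt "0.045 0 0 0.04 0" --pt "0.045 0 -0.02 0.04 0" --pt "0.045 -0.02 -0.02 0.04 0" --pt "0.045 0 0 0 0"

```text
time_s: 33.87
eef_pos: [0.5933, -0.0422, 0.2951]
orientation: [0.005, 0.711, 0.703, 0.002]
ft_force: [0.6, 0.2, -0.0]
width: 0.53
gripper_force: 0.0
```

```bash
python3 - <<'E'
from h import *
np.set_printoptions(precision=3,suppress=True)
s=readout.sense();print(s['eef_pos'],s['ft_force'])
f=snap('wrist');g=snap('side')
for n,z in {'keeper_bar':.156,'egg_cup_1':.039,'tray':.039,'basket':.004,'fader_cap':.08}.items():
  for m in nets.mark_of('side',n)[:4]: print(n,round(m['confidence'],2),px2w(g,*m['location'],z=z))
cv2.imwrite('pics/c13.png',cv2.resize(np.hstack([f['img'],cv2.resize(g['img'][130:300,160:370],(474,384))])[:,:,::-1],(800,312)))
E
```

```text
[ 0.593 -0.042  0.295] [ 0.569  0.225 -0.048]
keeper_bar 0.57 [0.603 0.016 0.156]
keeper_bar 0.46 [0.758 0.247 0.156]
egg_cup_1 0.83 [0.465 0.226 0.039]
egg_cup_1 0.72 [0.467 0.136 0.039]
egg_cup_1 0.67 [0.772 0.213 0.039]
egg_cup_1 0.65 [ 0.678 -0.313  0.039]
tray 0.91 [ 0.674 -0.201  0.039]
basket 0.75 [ 0.433 -0.211  0.004]
fader_cap 0.42 [ 0.449 -0.077  0.08 ]
fader_cap 0.39 [0.549 0.203 0.08 ]
```

View pics/c13.png

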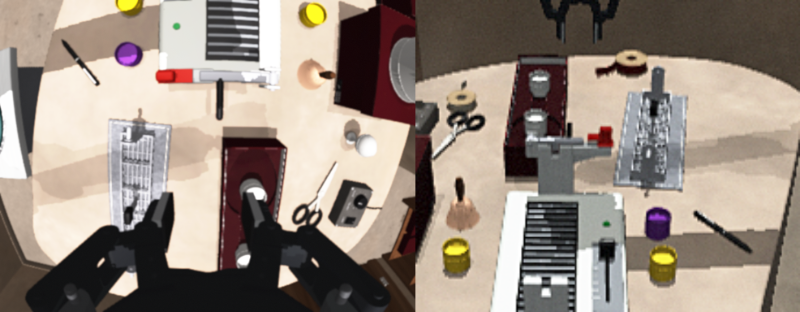

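The picture shows the keeper closed level (bar at about (220,100) on the left), both cups upright in the tray, the basket on the mat and the fader at the dot, so I'm handing in.

```bash
python3 -c "
from h import *
print(bot.job_done())"
```

```text
the job is handed in; nothing more can be done
None
```

I completed every step and handed the job in at about 34 s: the fader is off, the basket is on the mat, both egg cups stand in the tray, and the keeper is folded down; the hand-in returned no verdict.

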